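# Rotate the tester's battery packs and close its bay

## Robot

A 7-joint arm with a two-finger parallel gripper is mounted at the origin on a cart in front of the work surface, level with it; the furniture and walls round the work are solid. World frame = base frame: x ahead of the robot, y to its left, z up, the work surface at z = 0. Lengths are in mm, angles in degrees, forces in N, time in s.
With the tool pointing down it reaches from about 425 to 950 mm from the base axis. Payload 16.7 kg.
Tool frame: the origin (TCP) lies midway between the tips of the shut fingers; the grasp point (between the pads) lies r.grip_depth behind it (r.grip_depth is the distance from the TCP to the grasp point, in mm); z points along the fingers, y is the line along which they close (so a half turn about z gives the same grasp; the last joint's range is limited). The gripper opens to 94 mm and grips with 3 to 60 N. Pads are 16 mm wide; open, the fingers measure 119 mm over their backs; the gripper's body (75 mm by 177 mm) begins 78 mm behind the grasp point.
Start: joints at [56.179, 24.414, 4.234, 92.017, -1.954, 63.644, -3.845], TCP at [287.963, -610.452, 205.467] pointing down, gripper open.
Joint ranges: [-163.25, 163.25], [-28.42, 122.38], [-70.27, 78.77], [12.13, 141.07], [-58.53, 238.53], [9.26, 117.41], [-156.51, 156.51]. Speed limits (degrees/s): [108.29, 108.29, 136.94, 136.94, 172.46, 172.46, 172.46].

## Interface

Orientations are given as a 3x3 rotation matrix whose columns are the frame's x, y, z axes.
In Python, from workcell import sensors, read_camera, camera_info, r gives the robot as it stands.
- The arm moves only by the tool arm_command, never from a script. Its arguments are lists of equal length, an entry for each row: "xyz": the shift along the tool's x, y, z in normalised numbers (1 is 800 mm), a list of three; "dr": the turn, a rotation vector about the tool's x, y, z in fractions of the full range, 1 being pi/2 rad, a list of three; "grip": the finger opening in mm, from 0 to 94. In form: {"xyz": [[tx, ty, tz], ...], "dr": [[rx, ry, rz], ...], "grip": [grip, ...]}. A call has exactly 8 rows; each row is the pose to reach, as a shift and turn from the pose commanded when the call began, along the tool's axes at that moment; what a row does not reach only later rows make up. A row lasts 1/10 s, in which the tool goes at most 50 mm and 8.59 degrees, less where a joint would pass 70% of its speed; a pose out of reach is approached as far as the arm can. A call with a gripper value outside its range is refused whole. The fingers move at their own pace and stop on an object; the grip force is fixed at half the most. Time passes only in rows, so rows that repeat a pose let the fingers close, or fill a call up. It gives the time, the measured TCP pose, the force, the opening and the grip force at its end, in the units of the state.
- sensors.get_obs(): the state, without advancing time (a new reading comes with each control period).
- read_camera(name): name is "scene" or "side" or "wrist"; returns the picture (420x560x3 uint8, blue, green, red); there is no depth.
- camera_info(name): a dict with "fov_y" (degrees; the focal length in pixels is half the picture's height over the tangent of half this angle, whatever the lens; pixels are square), "cx", "cy" (the principal point, pixels), "R" (3x3) and "t" (3): a world point X has camera coordinates R X + t; the wrist camera has in their place "T_tool_cam" (4x4, takes a point from camera to tool coordinates, whose origin is the TCP and whose axes are the flange's). Camera axes: x right, y down, z forward; pixel columns grow to the right and rows downward; lengths in mm; the calibration is good to about 2 mm. A picture is of the moment at which its call begins: read the wrist's pose just before it. camera_info takes no time and is no camera call.
- r.hand_in(): hands the job in; it is judged then, once.
The state is a dict: "t": time; "joint_pos": joint angles; "joint_vel": joint speeds; "tau": joint torques, N m; "eef_pos": TCP position; "orientation": TCP orientation; "contact_force": force on the tool from outside, world axes, zero at the start; "torque": the same for the moment, N m; "gripper_width": opening from 0.0 (shut) to 1.0 (fully open); "grip_force": force on a finger pad.
Only numpy, scipy, OpenCV 4.12 (cv2) and the standard library are available. Lean on these libraries where they do the work, as an engineer would, in place of code of your own. Each camera call takes 0.05 s, during which the arm holds its last target. There are 200 camera calls.

## Task

Move the battery packs on by one: the flat red pack goes from the yellow tester into the charger, the charged green pack from the charger into the plywood storage block, and the rested blue pack from the storage block into the tester, each fully home in its bay with its contact end towards the bay's contacts; the bare rubber mat is free if a pack has to wait. Then fit the yellow cover over the blue pack, flat on the tester's back and squarely centred over the bay. Set everything down in its place: do not let it drop.

Things in the scene. Friction and masses are not known exactly. Their poses are not given: they have to be found in the camera images.
- pack_red: battery pack, charcoal with a broad red sleeve, 74 (x) x 40 (y) x 26 mm tall, 0.11-0.22 kg; origin at the centre of its underside, z up, x along its length to the contact end (14 mm bare of sleeve, other end 8 mm), whose lowest 8 mm are cut back 12 mm to clear a bay's contact block. Grip across y by the top 14 mm. Starts in the tester's bay.
- pack_green: battery pack, charcoal with a broad green sleeve, 74 (x) x 40 (y) x 26 mm tall, 0.11-0.22 kg; origin at the centre of its underside, z up, x along its length to the contact end (14 mm bare of sleeve, other end 8 mm), whose lowest 8 mm are cut back 12 mm to clear a bay's contact block. Grip across y by the top 14 mm. Starts in the charger's bay.
- pack_blue: battery pack, charcoal with a broad blue sleeve, 74 (x) x 40 (y) x 26 mm tall, 0.11-0.22 kg; origin at the centre of its underside, z up, x along its length to the contact end (14 mm bare of sleeve, other end 8 mm), whose lowest 8 mm are cut back 12 mm to clear a bay's contact block. Grip across y by the top 14 mm. Starts in the storage block's bay.
- cover: the tester's battery cover: yellow hood 90 (x) x 56 (y) x 21 mm, open below (inside 84 x 50 x 18 mm); on its top a charcoal belt-clip block 46 (x) x 20 (y) x 14 mm to grip across y (35 mm tall in all, 0.04-0.08 kg). Origin at the centre of its lower rim, x along its length, z up; right either way round. Starts rim down on the bench.
- meter: tester lying on its face, fixed: yellow, 138 (x, -78 to +60) x 88 (y) mm, charcoal corners; back 34 mm, bay floor 24 mm above the bench. The cover rests on the back between low ribs, centred on and along the bay. Bay like the charger's: 80 (x) x 46 (y) x 10 mm deep, contact block at its +x end. Origin on the bench under the bay's centre, x towards the contact block, z up.
- charger: charger, fixed: charcoal box 126 (x, -65 to +61) x 94 (y) x 24 mm tall, slotted top, a green and a dark red lamp on the edge near the robot; bay floor 14 mm above the bench. Bay 80 (x) x 46 (y) x 10 mm deep, mouth chamfered, 3 mm play round a pack; at its +x end a contact block 11 mm long, 6.5 mm high. Origin on the bench under the bay's centre, x towards the contact block, z up.
- storage_block: plywood storage block, fixed: 112 (x) x 70 (y) x 22 mm tall; bay floor 12 mm above the bench. Bay 80 (x) x 46 (y) x 10 mm deep, mouth chamfered, 3 mm play round a pack; at its +x end a contact block 11 mm long, 6.5 mm high. Origin on the bench under the bay's centre, x towards the contact block, z up.
- rubber_mat: dark grey rubber mat, fixed, empty at the start: 120 (x) x 90 (y) x 3 mm; origin on the bench under its centre, x along its length, z up. A free spot to lay a pack.

How it is judged (in metres and radians):
At the end, for the whole second after the job is handed in: Red pack in the charger, green in the storage block, blue in the tester, cover on the tester's back: each centred within 9 mm, along the bay within 0.15 rad, level within 0.05 rad, underside 3 mm below to 2.5 mm above its seat (bay floor; for the cover the tester's back), at rest (horizontal distance between pack_red and charger below 0.009 m and z of pack_red in the frame of charger between 0.011 and 0.0165 m and angle between each of pack_red, pack_green, pack_blue, cover's own z axis and vertical below 0.05 rad and angle between the x axis of pack_red and the x axis of charger, either way round below 0.15 rad and linear speed of each of pack_red, pack_green, pack_blue, cover below 0.02 m/s and horizontal distance between pack_green and storage_block below 0.009 m and z of pack_green in the frame of storage_block between 0.009 and 0.0145 m and angle between the x axis of pack_green and the x axis of storage_block, either way round below 0.15 rad and horizontal distance between each of pack_blue, cover and meter below 0.009 m and z of pack_blue in the frame of meter between 0.021 and 0.0265 m and angle between the x axis of each of pack_blue, cover and the x axis of meter, either way round below 0.15 rad and z of cover in the frame of meter between 0.031 and 0.0365 m); the robot touches nothing.
It fails at once if the red pack is dropped (faster than 0.7 m/s with no finger on it: a fall of about 25 mm) (linear speed of pack_red above 0.7 m/s and contact force between pack_red and the fingers below 0.1 N).
It fails at once if the green pack is dropped (faster than 0.7 m/s with no finger on it: a fall of about 25 mm) (linear speed of pack_green above 0.7 m/s and contact force between pack_green and the fingers below 0.1 N).
It fails at once if the blue pack is dropped (faster than 0.7 m/s with no finger on it: a fall of about 25 mm) (linear speed of pack_blue above 0.7 m/s and contact force between pack_blue and the fingers below 0.1 N).
It fails at once if the cover is dropped (faster than 0.7 m/s with no finger on it: a fall of about 25 mm) (linear speed of cover above 0.7 m/s and contact force between cover and the fingers below 0.1 N).
It also fails if it takes over 120 s, if anything falls off the work surface, if the arm or the gripper's body presses on something with over 40 N, if the wrist force passes 120 N, or if a joint passes its speed limit or range.

## Working session

There is one attempt and no reset: what is moved stays moved. The work goes in short steps, Python scripts to look and compute and a tool call to move; the robot and the scene stay as the last step left them, time stands still between calls to the robot, and variables do not carry over. Pictures are saved under pics/ and viewed, at most 14 in all, crops included, and the job is handed in when it is done.

Besides the shell and the picture viewer there is one more tool, called after "Emit:" in YAML: its name, and indented under it one key for each argument. arm_command: Moves the arm, as the interface text tells. Its arguments: {"type":"object","properties":{"xyz":{"type":"array"},"dr":{"type":"array"},"grip":{"type":"array"}},"required":["xyz","dr","grip"]}

```bash
ls; mkdir -p pics
python3 - <<'E'
from workcell import sensors, read_camera, camera_info, r
import cv2, numpy as np
o=sensors.get_obs()
print({k:np.round(v,3).tolist() for k,v in o.items()}, r.grip_depth)
a=read_camera("scene"); b=read_camera("side")
cv2.imwrite("pics/scene.png",a); cv2.imwrite("pics/side.png",b)
for n in("scene","side","wrist"): print(camera_info(n))
E
```

```text
pics
{'t': 0.0, 'joint_pos': [56.177, 24.45, 4.231, 92.051, -1.954, 63.644, -3.845], 'joint_vel': [0.05, -0.005, -0.032, -0.047, 0.002, -0.072, 0.133], 'tau': [0.001, -93.581, 3.668, -45.417, -0.049, 0.02, 0.0], 'eef_pos': [287.805, -610.097, 204.785], 'orientation': [[0.904, 0.427, -0.001], [0.427, -0.904, 0.001], [-0.0, -0.001, -1.0]], 'contact_force': [-0.432, 0.962, -0.196], 'torque': [-0.025, 0.034, -0.055], 'grip_force': 0.0, 'gripper_width': 1.001} 18.8
{'fov_y': 52.165546687128696, 'cx': 287.4642035888755, 'cy': 211.82392476948627, 'R': array([[-0.70835279, -0.70581624, -0.00773033],
       [-0.43455149,  0.44469112, -0.78320802],
       [ 0.55623855, -0.55142836, -0.6217117 ]]), 't': array([419.4446733 , 216.68735753, 962.4959227 ])}
{'fov_y': 52.41677658457032, 'cx': 277.01482900734885, 'cy': 209.61559693298975, 'R': array([[-0.95719854, -0.28863065,  0.02152468],
       [-0.16632514,  0.48767797, -0.85703334],
       [ 0.23686898, -0.82393116, -0.51481117]]), 't': array([ 502.30040982,   72.1275674 , 1074.80617425])}
{'fov_y': 70.57547418551749, 'cx': 276.9331072284327, 'cy': 211.09412875169858, 'T_tool_cam': array([[-1.30499458e-04, -9.58701199e-01, -2.84415179e-01,
         8.54034158e+01],
       [ 9.99999529e-01, -3.98720465e-04,  8.85165103e-04,
        -3.13899875e-02],
       [-9.62010998e-04, -2.84414930e-01,  9.58700799e-01,
        -1.78945024e+02],
       [ 0.00000000e+00,  0.00000000e+00,  0.00000000e+00,
         1.00000000e+00]])}
```

View pics/scene.png

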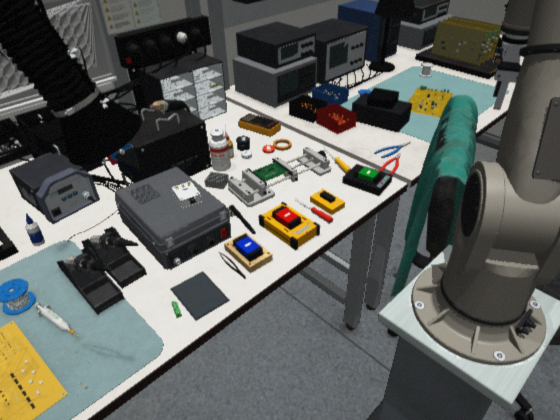

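View pics/side.png

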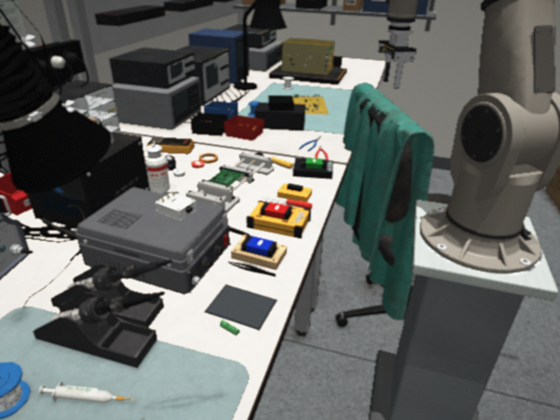

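The scene view shows red at (288,216), blue (246,245), green (368,174), the cover at (327,201) and the mat at (200,295). The side view shows the same order.

```bash
cat > h.py <<'E'
from workcell import sensors, read_camera, camera_info, r
import cv2, numpy as np
def cam(name,obs=None):
    c=camera_info(name); f=210/np.tan(np.radians(c['fov_y']/2))
    K=np.array([[f,0,c['cx']],[0,f,c['cy']],[0,0,1]])
    if name=='wrist':
        T=np.array(c['T_tool_cam']); Rt=np.array(obs['orientation']); p=np.array(obs['eef_pos'])
        Rwc=Rt@T[:3,:3]; C=Rt@T[:3,3]+p
    else:
        Rwc=np.array(c['R']).T; C=-Rwc@np.array(c['t'])
    return K,Rwc,C
def cast(cm,uv,z):
    K,R,C=cm; uv=np.atleast_2d(np.float64(uv))
    d=(R@np.linalg.inv(K)@np.c_[uv,np.ones(len(uv))].T).T
    return C+d*((z-C[2])/d[:,2])[:,None]
def proj(cm,X):
    K,R,C=cm; q=(K@R.T@(np.atleast_2d(X)-C).T).T
    return q[:,:2]/q[:,2:]
E
python3 - <<'E'
from h import *
np.set_printoptions(precision=0,suppress=True)
S=cam('scene');D=cam('side')
for n,a,b,z in [('red',(288,216),(274,211),50),('blue',(246,246),(261,244),38),('green',(368,173),(314,162),40),('cover',(327,198),(295,187),35),('mat',(200,295),(242,307),3),('case near',(228,250),(190,290),0),('coat',(465,100),(370,95),0),('pliers',(385,155),(312,145),10)]:
    print(n,cast(S,a,z)[0],cast(D,b,z)[0])
print(S[2],D[2])
E
```

```text
red [488. 102.  50.] [498. 117.  50.]
blue [489. 250.  38.] [489. 246.  38.]
green [ 468. -229.   40.] [ 471. -226.   40.]
cover [479. -47.  35.] [488. -52.  35.]
mat [469. 411.   3.] [472. 414.   3.]
case near [544. 268.  -0.] [594. 398.   0.]
coat [  546. -1028.     0.] [  396. -1203.     0.]
pliers [ 519. -399.   10.] [ 523. -434.   10.]
[-144.  730.  771.] [238. 995. 604.]
```

Units first: shifts go in shares of 800 mm and turns go in shares of pi/2 rad. So -250 mm / 800 = -0.3125, -195 mm / 800 = -0.2438, 0.44 rad / 1.5708 = 0.2801.

Emit:
arm_command:
  xyz:
    - [0,0,-0.0625]
    - [0,0,-0.125]
    - [0,0,-0.1875]
    - [0.05,-0.0625,-0.2438]
    - [0.1,-0.125,-0.2438]
    - [0.15,-0.1875,-0.2438]
    - [0.2,-0.25,-0.2438]
    - [0.25,-0.3125,-0.2438]
  dr:
    - [0,0,0]
    - [0,0,0]
    - [0,0,0.0637]
    - [0,0,0.1273]
    - [0,0,0.191]
    - [0,0,0.2546]
    - [0,0,0.2801]
    - [0,0,0.2801]
  grip: [94,94,94,94,94,94,94,94]

```text
t: 0.9
eef_pos: [343.6, -375.0, 399.2]
orientation: [[1.0, -0.001, -0.0], [-0.001, -1.0, -0.0], [-0.0, 0.0, -1.0]]
contact_force: [2.2, -0.3, 0.8]
gripper_width: 1.003
grip_force: 0.0
```

To row units: -245 mm / 800 = -0.3063, -130 mm / 800 = -0.1625.

Emit:
arm_command:
  xyz:
    - [0.025,-0.05,0]
    - [0.05,-0.1,0]
    - [0.075,-0.1625,0]
    - [0.1,-0.2125,0]
    - [0.1125,-0.2625,0.0125]
    - [0.12,-0.3063,0.025]
    - [0.12,-0.3063,0.025]
    - [0.12,-0.3063,0.025]
  dr:
    - [0,0,0]
    - [0,0,0]
    - [0,0,0]
    - [0,0,0]
    - [0,0,0]
    - [0,0,0]
    - [0,0,0]
    - [0,0,0]
  grip: [94,94,94,94,94,94,94,94]

```text
t: 1.7
eef_pos: [439.3, -131.7, 379.1]
orientation: [[1.0, 0.002, -0.001], [0.002, -1.0, -0.0], [-0.001, 0.0, -1.0]]
contact_force: [-0.0, -1.7, 0.2]
gripper_width: 0.999
grip_force: 0.0
```

```bash
cat >> h.py <<'E'
def snap(name):
    import json
    o=sensors.get_obs(); im=read_camera('wrist'); cv2.imwrite(f'pics/{name}.png',im)
    json.dump({k:np.asarray(o[k]).tolist() for k in('eef_pos','orientation')},open(f'pics/{name}.json','w'))
    return im,cam('wrist',o),o
def load(name):
    import json
    return cv2.imread(f'pics/{name}.png'),cam('wrist',json.load(open(f'pics/{name}.json')))
E
python3 -c "
from h import *
_,_,o=snap('w1');print(o['eef_pos'])"
```

```text
[ 439.27281178 -131.73485109  379.05778738]
```

View pics/w1.png

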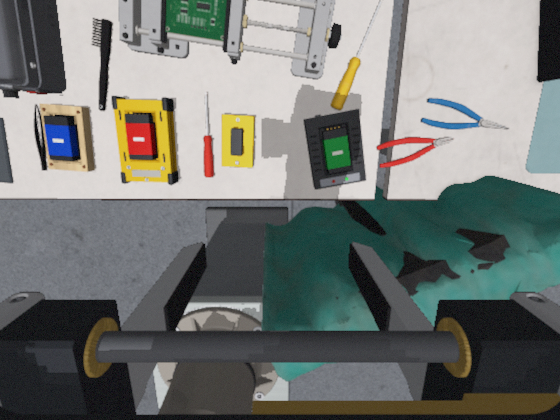

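To row units: -310 mm / 800 = -0.3875, -270 mm / 800 = -0.3375.

Emit:
arm_command:
  xyz:
    - [0,-0.0563,0]
    - [0,-0.1125,0]
    - [0,-0.1688,0]
    - [0,-0.225,0]
    - [0,-0.2813,0]
    - [0,-0.3375,0]
    - [0,-0.3875,0]
    - [0,-0.3875,0]
  dr:
    - [0,0,0]
    - [0,0,0]
    - [0,0,0]
    - [0,0,0]
    - [0,0,0]
    - [0,0,0]
    - [0,0,0]
    - [0,0,0]
  grip: [94,94,94,94,94,94,94,94]

```text
t: 2.55
eef_pos: [438.9, 181.7, 379.5]
orientation: [[1.0, 0.005, 0.0], [0.005, -1.0, 0.002], [0.0, -0.002, -1.0]]
contact_force: [0.0, -0.1, 1.2]
gripper_width: 1.0
grip_force: 0.0
```

```bash
python3 -c "
from h import *
_,_,o=snap('w2');print(o['eef_pos'],o['joint_pos'])"
```

```text
[438.93392645 181.74880803 379.48539668] [   6.79358682    0.40177814  -36.55972385  100.58867629    0.16261964
   79.03856762 -119.50448476]
```

View pics/w2.png

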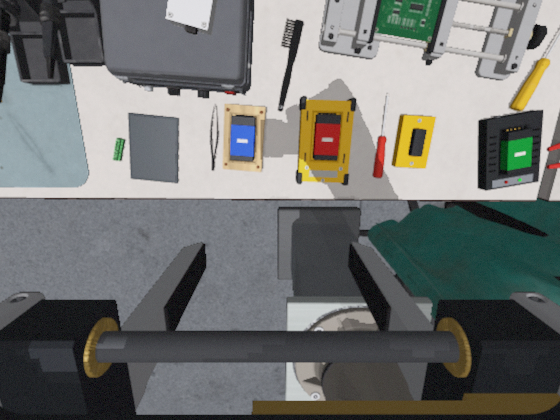

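Emit:
arm_command:
  xyz:
    - [-0.0063,0.0013,0.0375]
    - [-0.0125,0.0025,0.075]
    - [-0.0188,0.0038,0.1125]
    - [-0.025,0.005,0.15]
    - [-0.0313,0.0063,0.1875]
    - [-0.0363,0.0088,0.225]
    - [-0.0363,0.0088,0.225]
    - [-0.0363,0.0088,0.225]
  dr:
    - [0,0,0]
    - [0,0,0]
    - [0,0,0]
    - [0,0,0]
    - [0,0,0]
    - [0,0,0]
    - [0,0,0]
    - [0,0,0]
  grip: [94,94,94,94,94,94,94,94]

```text
t: 3.4
eef_pos: [410.9, 170.0, 200.0]
orientation: [[1.0, -0.001, -0.0], [-0.001, -1.0, -0.0], [-0.0, 0.0, -1.0]]
contact_force: [0.1, 0.7, 0.7]
gripper_width: 0.999
grip_force: 0.0
```

```bash
python3 -c "
from h import *
im,_,o=snap('w3');print(o['eef_pos'],o['joint_pos']); print(o['contact_force'])
cv2.imwrite('pics/w3c.png',cv2.resize(im[20:260,140:460],None,fx=2.5,fy=2.5,interpolation=cv2.INTER_CUBIC))"
```

```text
[410.90554395 169.98343251 199.98645611] [   5.42747192    5.45789659  -37.71888147  118.7008268     3.97130232
   57.05333733 -124.39217938]
[0.10327905 0.72105011 0.71412287]
```

View pics/w3c.png

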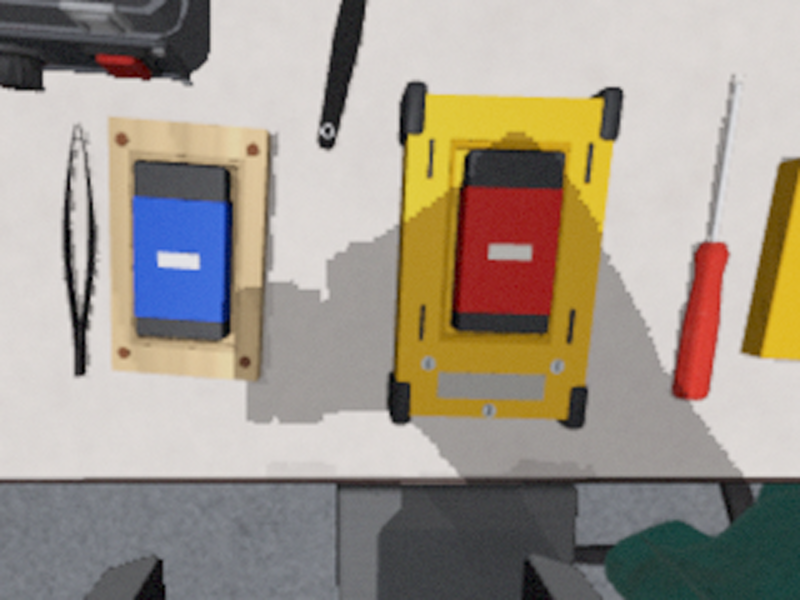

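To row units: 325 mm / 800 = 0.4063, 270 mm / 800 = 0.3375.

Emit:
arm_command:
  xyz:
    - [0,0.0563,-0.0375]
    - [0,0.1125,-0.0375]
    - [0,0.1688,-0.0375]
    - [0,0.225,-0.0375]
    - [0,0.2813,-0.0375]
    - [0,0.3375,-0.0375]
    - [0,0.4063,0]
    - [0,0.4063,0]
  dr:
    - [0,0,0]
    - [0,0,0]
    - [0,0,0]
    - [0,0,0]
    - [0,0,0]
    - [0,0,0]
    - [0,0,0]
    - [0,0,0]
  grip: [94,94,94,94,94,94,94,94]

```text
t: 4.25
eef_pos: [410.1, -158.7, 199.5]
orientation: [[1.0, -0.005, 0.001], [-0.005, -1.0, -0.001], [0.001, 0.001, -1.0]]
contact_force: [0.3, 0.5, 0.7]
gripper_width: 0.999
grip_force: 0.0
```

```bash
python3 -c "
from h import *
im,_,o=snap('w4');print(o['eef_pos'],o['joint_pos'])
cv2.imwrite('pics/w4c.png',cv2.resize(im[20:260,140:460],None,fx=2.5,fy=2.5,interpolation=cv2.INTER_CUBIC))"
```

```text
[ 410.05535764 -158.6848375   199.45115085] [ 28.65122587   3.26574116 -16.4013247  120.33923303   1.15118345
  56.47057966 -78.62437557]
```

View pics/w4c.png

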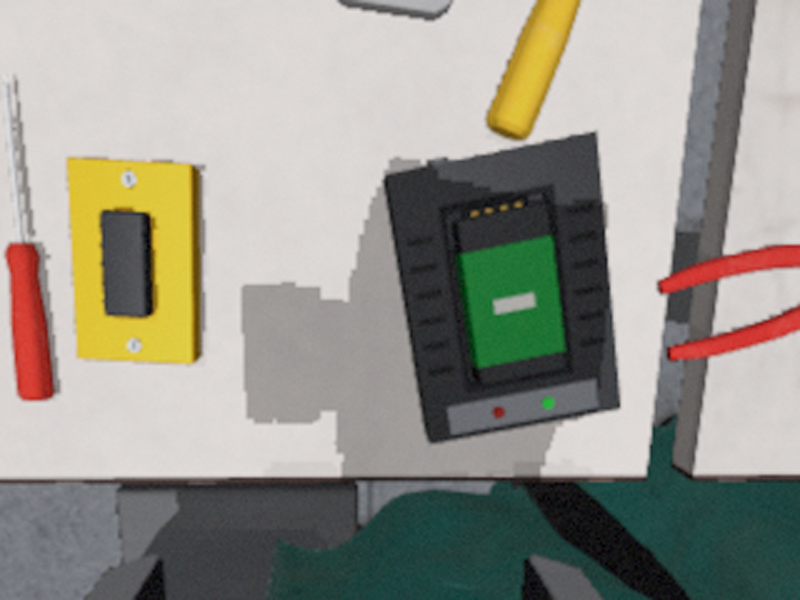

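w3 shows the blue and red packs and w4 the green pack. In all three the wide bare contact end points up in the picture (world +x), so no half turns are needed. Now for the measurements.

```bash
cat >> h.py <<'E'
RNG={'red':[((0,150,80),(6,255,255)),((174,150,80),(180,255,255))],'blue':[((105,130,80),(130,255,255))],'green':[((50,130,60),(75,255,255))],'yellow':[((20,150,90),(32,255,255))],'wood':[((8,40,100),(24,140,255))]}
def mask(im,c):
    hsv=cv2.cvtColor(im,cv2.COLOR_BGR2HSV)
    return sum(cv2.inRange(hsv,*x) for x in RNG[c])
def rect(m,cm,z,roi=None,close=5):
    """largest blob -> top-plane rectangle: centre, long-axis yaw(deg, +-90), sides"""
    if roi:
        k=np.zeros_like(m); x0,y0,x1,y1=roi; k[y0:y1,x0:x1]=m[y0:y1,x0:x1]; m=k
    m=cv2.morphologyEx(m,cv2.MORPH_CLOSE,np.ones((close,close)))
    c=max(cv2.findContours(m,cv2.RETR_EXTERNAL,cv2.CHAIN_APPROX_NONE)[0],key=cv2.contourArea)
    P=cast(cm,cv2.convexHull(c).reshape(-1,2),z)[:,:2]
    (x,y),(w,h),a=cv2.minAreaRect(np.float32(P))
    if w<h: w,h,a=h,w,a+90
    a=(a+90)%180-90
    return np.round([x,y,a,w,h],1)
E
python3 - <<'E'
from h import *
i2,c2=load('w2');i3,c3=load('w3');i4,c4=load('w4')
print('blue',rect(mask(i3,'blue'),c3,38),rect(mask(i2,'blue'),c2,38))
print('red',rect(mask(i3,'red'),c3,50,(300,60,380,180)),rect(mask(i2,'red'),c2,50,(305,100,350,175)))
print('green',rect(mask(i4,'green'),c4,40))
print('wood',rect(mask(i3,'wood'),c3,22,(170,50,260,190),15))
print('meter',rect(mask(i3,'yellow'),c3,34,(280,40,400,200),9))
print('cover',rect(mask(i4,'yellow'),c4,21,(150,60,235,175),3))
g=cv2.cvtColor(i4,cv2.COLOR_BGR2HSV)
print('chg',rect(((g[...,2]<85)*255).astype(np.uint8),c4,24,(285,60,398,202),3))
print('clip',rect(((g[...,2]<85)*255).astype(np.uint8),c4,35,(175,95,207,152),3))
m=((cv2.cvtColor(i2,cv2.COLOR_BGR2HSV)[...,2]<110)*255).astype(np.uint8)
print('mat',rect(m,c2,3,(120,105,190,190),3))
E
```

```text
blue [495.4 242.   -3.6  51.3  41.4] [495.5 242.4  -4.4  51.6  40.2]
red [498.8 101.1  -1.6  51.4  41.2] [498.8 100.9  -1.7  51.5  40.4]
green [ 476.2 -234.1   11.1   50.9   41.3]
wood [497.7 242.   -4.4 112.   71.8]
meter [493.1 101.3  -1.6 137.4  89. ]
cover [493.4 -62.7  -3.   88.2  57.8]
chg [ 478.7 -234.2   10.6  125.9   94.5]
clip [493.5 -62.5  -4.5  44.2  21. ]
mat [479.1 414.7  -5.6 117.5  77. ]
```

To row units: -400 mm / 800 = -0.5, -200 mm / 800 = -0.25, 0.065 rad / 1.5708 = 0.0414.

Emit:
arm_command:
  xyz:
    - [0.0188,-0.0625,0]
    - [0.0375,-0.125,0]
    - [0.0563,-0.1875,0]
    - [0.075,-0.25,0]
    - [0.0938,-0.3125,0]
    - [0.11,-0.375,0]
    - [0.11,-0.4375,0]
    - [0.11,-0.5,0]
  dr:
    - [0,0,0]
    - [0,0,0]
    - [0,0,0]
    - [0,0,0.0127]
    - [0,0,0.0255]
    - [0,0,0.0414]
    - [0,0,0.0414]
    - [0,0,0.0414]
  grip: [94,94,94,94,94,94,94,94]

```text
t: 5.1
eef_pos: [498.5, 236.8, 201.1]
orientation: [[0.998, -0.065, 0.002], [-0.065, -0.998, 0.001], [0.002, -0.001, -1.0]]
contact_force: [0.2, -1.4, -0.6]
gripper_width: 1.002
grip_force: 0.0
```

To row units: 110 mm / 800 = 0.1375, 90 mm / 800 = 0.1125.

Emit:
arm_command:
  xyz:
    - [0,0,0.0375]
    - [0,0,0.075]
    - [0,0,0.1125]
    - [0,0,0.1375]
    - [0,0,0.1375]
    - [0,0,0.1375]
    - [0,0,0.1375]
    - [0,0,0.1375]
  dr:
    - [0,0,0]
    - [0,0,0]
    - [0,0,0]
    - [0,0,0]
    - [0,0,0]
    - [0,0,0]
    - [0,0,0]
    - [0,0,0]
  grip: [94,94,80,65,65,65,65,65]

```text
t: 5.9
eef_pos: [498.8, 234.2, 90.8]
orientation: [[0.998, -0.064, 0.002], [-0.064, -0.998, 0.001], [0.002, -0.001, -1.0]]
contact_force: [-0.4, 0.1, -0.3]
gripper_width: 0.691
grip_force: 0.0
```

To row units: 66 mm / 800 = 0.0825, -7.6 mm / 800 = -0.0095.

Emit:
arm_command:
  xyz:
    - [-0.0013,-0.0095,0]
    - [-0.0013,-0.0095,0.0188]
    - [-0.0013,-0.0095,0.0375]
    - [-0.0013,-0.0095,0.0563]
    - [-0.0013,-0.0095,0.0688]
    - [-0.0013,-0.0095,0.0775]
    - [-0.0013,-0.0095,0.0825]
    - [-0.0013,-0.0095,0.0825]
  dr:
    - [0,0,0]
    - [0,0,0]
    - [0,0,0]
    - [0,0,0]
    - [0,0,0]
    - [0,0,0]
    - [0,0,0]
    - [0,0,0]
  grip: [65,65,65,65,65,65,65,65]

```text
t: 6.7
eef_pos: [497.4, 241.4, 22.9]
orientation: [[0.998, -0.064, -0.0], [-0.064, -0.998, -0.0], [-0.0, 0.0, -1.0]]
contact_force: [0.4, -0.4, 0.8]
gripper_width: 0.693
grip_force: 0.0
```

Emit:
arm_command:
  xyz:
    - [0,0,0]
    - [0,0,0]
    - [0,0,0]
    - [0,0,0]
    - [0,0,0]
    - [0,0,0]
    - [0,0,0]
    - [0,0,0]
  dr:
    - [0,0,0]
    - [0,0,0]
    - [0,0,0]
    - [0,0,0]
    - [0,0,0]
    - [0,0,0]
    - [0,0,0]
    - [0,0,0]
  grip: [55,45,30,30,30,30,30,30]

```text
t: 7.5
eef_pos: [497.7, 241.5, 23.5]
orientation: [[0.998, -0.064, 0.0], [-0.064, -0.998, 0.0], [0.0, -0.0, -1.0]]
contact_force: [0.1, 0.0, 5.2]
gripper_width: 0.42
grip_force: 30.0
```

Emit:
arm_command:
  xyz:
    - [0,0,-0.0063]
    - [0,0,-0.0188]
    - [0,0,-0.0438]
    - [0,0,-0.075]
    - [-0.005,-0.0375,-0.1]
    - [-0.0113,-0.0813,-0.1]
    - [-0.0175,-0.125,-0.1]
    - [-0.0238,-0.1688,-0.1]
  dr:
    - [0,0,0]
    - [0,0,0]
    - [0,0,0]
    - [0,0,0]
    - [0,0,0]
    - [0,0,0]
    - [0,0,0]
    - [0,0,0]
  grip: [30,30,30,30,30,30,30,30]

```text
t: 8.3
eef_pos: [487.2, 378.5, 104.2]
orientation: [[0.998, -0.065, 0.001], [-0.065, -0.998, 0.0], [0.001, -0.0, -1.0]]
contact_force: [1.1, -0.6, -1.4]
gripper_width: 0.42
grip_force: 30.0
```

To row units: 80 mm / 800 = 0.1, 75 mm / 800 = 0.0938.

Emit:
arm_command:
  xyz:
    - [-0.0063,-0.0425,0]
    - [-0.0063,-0.0425,0.0188]
    - [-0.0063,-0.0425,0.0438]
    - [-0.0063,-0.0425,0.0688]
    - [-0.0063,-0.0425,0.0813]
    - [-0.0063,-0.0425,0.0938]
    - [-0.0063,-0.0425,0.1]
    - [-0.0063,-0.0425,0.1]
  dr:
    - [0,0,0]
    - [0,0,0]
    - [0,0,0]
    - [0,0,0]
    - [0,0,0]
    - [0,0,0]
    - [0,0,0]
    - [0,0,0]
  grip: [30,30,30,30,30,30,30,30]

```text
t: 9.1
eef_pos: [484.4, 411.4, 23.1]
orientation: [[0.998, -0.064, -0.0], [-0.064, -0.998, -0.0], [-0.0, 0.0, -1.0]]
contact_force: [-0.6, 0.0, -0.8]
gripper_width: 0.421
grip_force: 30.0
```

To row units: 8.8 mm / 800 = 0.011, 8.5 mm / 800 = 0.0106.

Emit:
arm_command:
  xyz:
    - [0,0,0.0038]
    - [0,0,0.0063]
    - [0,0,0.0088]
    - [0,0,0.0106]
    - [0,0,0.011]
    - [0,0,0.011]
    - [0,0,0.011]
    - [0,0,0.011]
  dr:
    - [0,0,0]
    - [0,0,0]
    - [0,0,0]
    - [0,0,0]
    - [0,0,0]
    - [0,0,0]
    - [0,0,0]
    - [0,0,0]
  grip: [30,30,30,30,30,30,30,30]

```text
t: 9.9
eef_pos: [484.4, 411.6, 14.5]
orientation: [[0.998, -0.064, 0.0], [-0.064, -0.998, 0.0], [0.0, -0.0, -1.0]]
contact_force: [-0.3, -0.4, -0.9]
gripper_width: 0.423
grip_force: 30.0
```

Emit:
arm_command:
  xyz:
    - [0,0,0]
    - [0,0,0]
    - [0,0,0]
    - [0,0,0]
    - [0,0,-0.0125]
    - [0,0,-0.05]
    - [0,0,-0.1]
    - [0,0,-0.15]
  dr:
    - [0,0,0]
    - [0,0,0]
    - [0,0,0]
    - [0,0,0]
    - [0,0,0]
    - [0,0,0]
    - [0,0,0]
    - [0,0,0]
  grip: [42,48,60,65,65,65,65,65]

```text
t: 10.7
eef_pos: [484.0, 411.5, 136.3]
orientation: [[0.998, -0.064, -0.0], [-0.064, -0.998, -0.0], [-0.0, 0.0, -1.0]]
contact_force: [0.3, 0.4, 0.1]
gripper_width: 0.69
grip_force: 0.0
```

To row units: 355 mm / 800 = 0.4438, 310 mm / 800 = 0.3875.

Emit:
arm_command:
  xyz:
    - [0.0025,0.05,0]
    - [0.0063,0.1063,0]
    - [0.0088,0.1625,0]
    - [0.0125,0.2188,0]
    - [0.015,0.275,0]
    - [0.0188,0.3313,0]
    - [0.0213,0.3875,0]
    - [0.025,0.4438,0]
  dr:
    - [0,0,0]
    - [0,0,0]
    - [0,0,0]
    - [0,0,0]
    - [0,0,0]
    - [0,0,0]
    - [0,0,0]
    - [0,0,0]
  grip: [65,65,65,65,65,65,65,65]

```text
t: 11.5
eef_pos: [481.4, 54.4, 135.4]
orientation: [[0.998, -0.064, 0.001], [-0.064, -0.998, 0.0], [0.001, -0.0, -1.0]]
contact_force: [1.9, 0.7, -0.7]
gripper_width: 0.686
grip_force: 0.0
```

To row units: 290 mm / 800 = 0.3625, 135 mm / 800 = 0.1688, -0.253 rad / 1.5708 = -0.1611.

Emit:
arm_command:
  xyz:
    - [0.0038,0.0563,0]
    - [0.0075,0.1125,0]
    - [0.0113,0.1688,0]
    - [0.015,0.225,0]
    - [0.0175,0.2813,0]
    - [0.02,0.3375,0]
    - [0.02,0.3625,0]
    - [0.02,0.3625,0]
  dr:
    - [0,0,-0.0318]
    - [0,0,-0.0637]
    - [0,0,-0.0955]
    - [0,0,-0.1273]
    - [0,0,-0.1611]
    - [0,0,-0.1611]
    - [0,0,-0.1611]
    - [0,0,-0.1611]
  grip: [65,65,65,65,65,65,65,65]

```text
t: 12.3
eef_pos: [478.3, -237.6, 135.0]
orientation: [[0.983, 0.183, 0.0], [0.183, -0.983, -0.001], [0.0, 0.001, -1.0]]
contact_force: [-0.6, 0.6, 0.5]
gripper_width: 0.69
grip_force: 0.0
```

To row units: 106 mm / 800 = 0.1325, -3.9 mm / 800 = -0.0049.

Emit:
arm_command:
  xyz:
    - [0.0019,-0.0049,0.025]
    - [0.0019,-0.0049,0.0625]
    - [0.0019,-0.0049,0.0938]
    - [0.0019,-0.0049,0.1125]
    - [0.0019,-0.0049,0.125]
    - [0.0019,-0.0049,0.1325]
    - [0.0019,-0.0049,0.1325]
    - [0.0019,-0.0049,0.1325]
  dr:
    - [0,0,0]
    - [0,0,0]
    - [0,0,0]
    - [0,0,0]
    - [0,0,0]
    - [0,0,0]
    - [0,0,0]
    - [0,0,0]
  grip: [65,65,65,65,65,65,65,65]

```text
t: 13.1
eef_pos: [480.1, -230.3, 29.1]
orientation: [[0.982, 0.188, 0.001], [0.188, -0.982, -0.0], [0.001, 0.0, -1.0]]
contact_force: [-0.2, 0.2, 0.1]
gripper_width: 0.691
grip_force: 0.0
```

Emit:
arm_command:
  xyz:
    - [0,0,0]
    - [0,0,0]
    - [0,0,0]
    - [0,0,0]
    - [0,0,0]
    - [0,0,0]
    - [0,0,0]
    - [0,0,0]
  dr:
    - [0,0,0]
    - [0,0,0]
    - [0,0,0]
    - [0,0,0]
    - [0,0,0]
    - [0,0,0]
    - [0,0,0]
    - [0,0,0]
  grip: [55,45,30,30,30,30,30,30]

```text
t: 13.9
eef_pos: [480.1, -232.1, 29.1]
orientation: [[0.982, 0.186, 0.001], [0.186, -0.982, -0.002], [0.001, 0.002, -1.0]]
contact_force: [0.3, -8.7, 3.2]
gripper_width: 0.42
grip_force: 30.0
```

To row units: -150 mm / 800 = -0.1875, -105 mm / 800 = -0.1313, 0.1 rad / 1.5708 = 0.0637.

Emit:
arm_command:
  xyz:
    - [0,0,-0.0063]
    - [0,0,-0.0188]
    - [0,0,-0.0438]
    - [0,0,-0.0813]
    - [0.0075,-0.0313,-0.1188]
    - [0.0175,-0.075,-0.1188]
    - [0.03,-0.1313,-0.1188]
    - [0.0425,-0.1875,-0.1188]
  dr:
    - [0,0,0]
    - [0,0,0]
    - [0,0,0]
    - [0,0,0]
    - [0,0,0]
    - [0,0,0]
    - [0,0,0.0318]
    - [0,0,0.0637]
  grip: [30,30,30,30,30,30,30,30]

```text
t: 14.7
eef_pos: [484.7, -75.4, 123.9]
orientation: [[0.996, 0.085, 0.001], [0.085, -0.996, -0.0], [0.001, 0.0, -1.0]]
contact_force: [1.5, 1.5, -1.1]
gripper_width: 0.419
grip_force: 30.0
```

```bash
cat >> h.py <<'E'
def go(x,y,yaw,o=None):
    """shift in tool axes to reach world x,y and yaw from the measured pose"""
    o=o or sensors.get_obs(); R=np.array(o['orientation']); p=np.array(o['eef_pos'])
    d=R.T@np.array([x-p[0],y-p[1],0]); a=np.degrees(np.arctan2(R[1,0],R[0,0]))
    print('pos',p.round(1),'yaw',round(a,2),'tool xy',d[:2].round(1),'rz',round(np.radians(a-yaw),3))
E
python3 -c "
from h import *
go(498.9,241.9,-4.1)"
```

```text
pos [484.7 -75.4 123.9] yaw 4.9 tool xy [  41.2 -314.9] rz 0.157
```

To row units: -315 mm / 800 = -0.3938, -270 mm / 800 = -0.3375, 0.157 rad / 1.5708 = 0.0999.

Emit:
arm_command:
  xyz:
    - [0.0063,-0.0563,0]
    - [0.0138,-0.1125,0]
    - [0.0213,-0.1688,0]
    - [0.0288,-0.225,0]
    - [0.0363,-0.2813,0]
    - [0.0438,-0.3375,0]
    - [0.0513,-0.3938,0]
    - [0.0513,-0.3938,0]
  dr:
    - [0,0,0.0191]
    - [0,0,0.0382]
    - [0,0,0.0573]
    - [0,0,0.0764]
    - [0,0,0.0999]
    - [0,0,0.0999]
    - [0,0,0.0999]
    - [0,0,0.0999]
  grip: [30,30,30,30,30,30,30,30]

```text
t: 15.5
eef_pos: [496.8, 247.6, 123.7]
orientation: [[0.998, -0.061, 0.0], [-0.061, -0.998, 0.003], [-0.0, -0.003, -1.0]]
contact_force: [0.6, -0.7, -1.1]
gripper_width: 0.428
grip_force: 30.0
```

```bash
python3 -c "
from h import *
im,_,o=snap('w5');go(498.9,241.9,-4.1)"
```

```text
pos [497.  244.1 123.4] yaw -3.64 tool xy [2.  2.1] rz 0.008
```

View pics/w5.png

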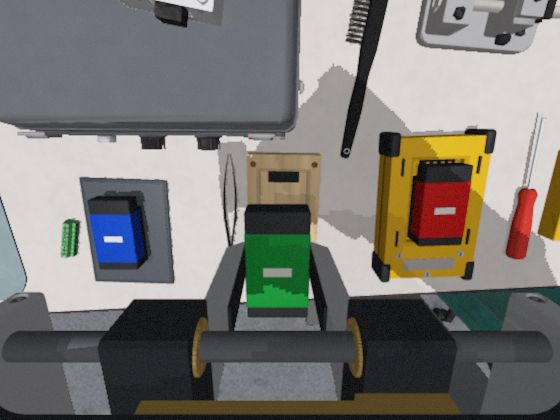

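w5 shows the green pack held level at (277,260), the empty storage bay with its contact block at (283,176), and blue on the mat at (117,232).

To row units: 78 mm / 800 = 0.0975, 70 mm / 800 = 0.0875, 0.008 rad / 1.5708 = 0.0051.

Emit:
arm_command:
  xyz:
    - [0.0025,0.0025,0]
    - [0.0025,0.0025,0.0188]
    - [0.0025,0.0025,0.0438]
    - [0.0025,0.0025,0.0688]
    - [0.0025,0.0025,0.0875]
    - [0.0025,0.0025,0.0975]
    - [0.0025,0.0025,0.0975]
    - [0.0025,0.0025,0.0975]
  dr:
    - [0,0,0.0051]
    - [0,0,0.0051]
    - [0,0,0.0051]
    - [0,0,0.0051]
    - [0,0,0.0051]
    - [0,0,0.0051]
    - [0,0,0.0051]
    - [0,0,0.0051]
  grip: [30,30,30,30,30,30,30,30]

```text
t: 16.35
eef_pos: [499.9, 238.6, 45.8]
orientation: [[0.997, -0.076, 0.0], [-0.076, -0.997, 0.0], [0.0, -0.0, -1.0]]
contact_force: [1.0, 0.9, -0.8]
gripper_width: 0.424
grip_force: 30.0
```

```bash
python3 -c "
from h import *
im,cm,o=snap('w6');go(498.9,241.9,-4.1)
print(rect(mask(im,'green'),cm,o['eef_pos'][2]+10.9))"
```

```text
pos [500.1 238.8  46.1] yaw -4.38 tool xy [-1.5 -3. ] rz -0.005
[495.5 239.9  -4.4  50.9  40.5]
```

To row units: 14 mm / 800 = 0.0175, -2.5 mm / 800 = -0.0031.

Emit:
arm_command:
  xyz:
    - [-0.0015,-0.0031,0]
    - [-0.0015,-0.0031,0.0025]
    - [-0.0015,-0.0031,0.0063]
    - [-0.0015,-0.0031,0.01]
    - [-0.0015,-0.0031,0.0125]
    - [-0.0015,-0.0031,0.015]
    - [-0.0015,-0.0031,0.0175]
    - [-0.0015,-0.0031,0.0175]
  dr:
    - [0,0,0]
    - [0,0,0]
    - [0,0,0]
    - [0,0,0]
    - [0,0,0]
    - [0,0,0]
    - [0,0,0]
    - [0,0,0]
  grip: [30,30,30,30,30,30,30,30]

```text
t: 17.2
eef_pos: [498.6, 241.2, 31.1]
orientation: [[0.997, -0.076, -0.0], [-0.076, -0.997, -0.0], [-0.0, 0.0, -1.0]]
contact_force: [-0.7, -0.2, -2.0]
gripper_width: 0.426
grip_force: 30.0
```

To row units: 4.5 mm / 800 = 0.0056, 4 mm / 800 = 0.005.

Emit:
arm_command:
  xyz:
    - [0,0,0.0013]
    - [0,0,0.0025]
    - [0,0,0.0038]
    - [0,0,0.005]
    - [0,0,0.0056]
    - [0,0,0.0056]
    - [0,0,0.0056]
    - [0,0,0.0056]
  dr:
    - [0,0,0]
    - [0,0,0]
    - [0,0,0]
    - [0,0,0]
    - [0,0,0]
    - [0,0,0]
    - [0,0,0]
    - [0,0,0]
  grip: [30,30,30,30,30,30,30,30]

```text
t: 18.0
eef_pos: [498.7, 241.3, 27.0]
orientation: [[0.997, -0.076, 0.0], [-0.076, -0.997, 0.0], [0.0, -0.0, -1.0]]
contact_force: [-1.0, -1.5, 2.4]
gripper_width: 0.423
grip_force: 30.0
```

To row units: -110 mm / 800 = -0.1375, -80 mm / 800 = -0.1.

Emit:
arm_command:
  xyz:
    - [0,0,0]
    - [0,0,0]
    - [0,0,0]
    - [0,0,0]
    - [0,0,-0.0125]
    - [0,0,-0.05]
    - [0,0,-0.1]
    - [0,0,-0.1375]
  dr:
    - [0,0,0]
    - [0,0,0]
    - [0,0,0]
    - [0,0,0]
    - [0,0,0]
    - [0,0,0]
    - [0,0,0]
    - [0,0,0]
  grip: [42,48,60,65,65,65,65,65]

```text
t: 18.8
eef_pos: [498.8, 241.7, 139.7]
orientation: [[0.997, -0.076, 0.001], [-0.076, -0.997, 0.001], [0.001, -0.001, -1.0]]
contact_force: [-0.3, -1.3, -0.2]
gripper_width: 0.693
grip_force: 0.0
```

```bash
python3 -c "
from h import *
im,cm,o=snap('w7');go(501.8,100.5,-1.6)
print(rect(mask(im,'green'),cm,38,(100,0,400,300)))
print(rect(mask(im,'red'),cm,50,(390,100,500,280)))"
```

```text
pos [500.7 242.7 144. ] yaw -4.36 tool xy [ 11.9 141.7] rz -0.048
[494.8 242.2  -4.4  51.   39.3]
[499.5 103.7  -1.7  52.4  45.8]
```

To row units: 142 mm / 800 = 0.1775, 120 mm / 800 = 0.15, -0.048 rad / 1.5708 = -0.0306.

Emit:
arm_command:
  xyz:
    - [0.0038,0.05,0]
    - [0.0075,0.1,0]
    - [0.0113,0.15,0]
    - [0.015,0.1775,0]
    - [0.015,0.1775,0.025]
    - [0.015,0.1775,0.05]
    - [0.015,0.1775,0.075]
    - [0.015,0.1775,0.075]
  dr:
    - [0,0,-0.0127]
    - [0,0,-0.0306]
    - [0,0,-0.0306]
    - [0,0,-0.0306]
    - [0,0,-0.0306]
    - [0,0,-0.0306]
    - [0,0,-0.0306]
    - [0,0,-0.0306]
  grip: [65,65,65,65,65,65,65,65]

```text
t: 19.65
eef_pos: [498.5, 98.4, 75.4]
orientation: [[1.0, -0.028, -0.003], [-0.028, -1.0, -0.0], [-0.003, 0.001, -1.0]]
contact_force: [-0.6, 0.3, 0.8]
gripper_width: 0.688
grip_force: 0.0
```

```bash
python3 -c "
from h import *
im,cm,o=snap('w8');go(501.8,100.5,-1.6)
print(rect(mask(im,'red'),cm,50,(180,60,380,300)))"
```

```text
pos [499.2  98.7  76.7] yaw -1.61 tool xy [ 2.6 -1.8] rz -0.0
[499.1 100.1  -1.7  51.1  39.6]
```

To row units: 37.5 mm / 800 = 0.0469, 36 mm / 800 = 0.045.

Emit:
arm_command:
  xyz:
    - [0.0034,-0.0015,0.0063]
    - [0.0034,-0.0015,0.0188]
    - [0.0034,-0.0015,0.0313]
    - [0.0034,-0.0015,0.04]
    - [0.0034,-0.0015,0.045]
    - [0.0034,-0.0015,0.0469]
    - [0.0034,-0.0015,0.0469]
    - [0.0034,-0.0015,0.0469]
  dr:
    - [0,0,0]
    - [0,0,0]
    - [0,0,0]
    - [0,0,0]
    - [0,0,0]
    - [0,0,0]
    - [0,0,0]
    - [0,0,0]
  grip: [65,65,65,65,65,65,65,65]

```text
t: 20.5
eef_pos: [502.7, 99.9, 39.7]
orientation: [[1.0, -0.028, 0.0], [-0.028, -1.0, 0.0], [0.0, -0.0, -1.0]]
contact_force: [-0.2, -0.4, 0.7]
gripper_width: 0.693
grip_force: 0.0
```

Emit:
arm_command:
  xyz:
    - [0,0,0]
    - [0,0,0]
    - [0,0,0]
    - [0,0,0]
    - [0,0,0]
    - [0,0,0]
    - [0,0,0]
    - [0,0,0]
  dr:
    - [0,0,0]
    - [0,0,0]
    - [0,0,0]
    - [0,0,0]
    - [0,0,0]
    - [0,0,0]
    - [0,0,0]
    - [0,0,0]
  grip: [55,45,30,30,30,30,30,30]

```text
t: 21.3
eef_pos: [502.6, 99.9, 39.5]
orientation: [[1.0, -0.028, 0.0], [-0.028, -1.0, -0.0], [0.0, 0.0, -1.0]]
contact_force: [-0.5, -2.0, 6.4]
gripper_width: 0.421
grip_force: 30.0
```

To row units: 160 mm / 800 = 0.2, 115 mm / 800 = 0.1438, -0.1 rad / 1.5708 = -0.0637.

Emit:
arm_command:
  xyz:
    - [0,0,-0.0063]
    - [0,0,-0.0188]
    - [0,0,-0.0438]
    - [0,0,-0.0813]
    - [-0.0013,0.0375,-0.1188]
    - [-0.0038,0.0875,-0.1188]
    - [-0.005,0.1438,-0.1188]
    - [-0.0075,0.2,-0.1188]
  dr:
    - [0,0,0]
    - [0,0,0]
    - [0,0,0]
    - [0,0,0]
    - [0,0,0]
    - [0,0,0]
    - [0,0,-0.0318]
    - [0,0,-0.0637]
  grip: [30,30,30,30,30,30,30,30]

```text
t: 22.1
eef_pos: [492.0, -61.3, 135.6]
orientation: [[0.997, 0.074, 0.001], [0.074, -0.997, -0.0], [0.001, 0.0, -1.0]]
contact_force: [0.8, 0.2, -1.8]
gripper_width: 0.42
grip_force: 30.0
```

```bash
python3 -c "
from h import *
go(480.5,-233,10.8)"
```

```text
pos [492.  -61.3 135.6] yaw 4.27 tool xy [-24.2 170.4] rz -0.114
```

To row units: 170 mm / 800 = 0.2125, 128 mm / 800 = 0.16, -0.114 rad / 1.5708 = -0.0726.

Emit:
arm_command:
  xyz:
    - [-0.0075,0.0525,0]
    - [-0.015,0.1063,0]
    - [-0.0225,0.16,0]
    - [-0.03,0.2125,0]
    - [-0.03,0.2125,0.025]
    - [-0.03,0.2125,0.05]
    - [-0.03,0.2125,0.05]
    - [-0.03,0.2125,0.05]
  dr:
    - [0,0,-0.0255]
    - [0,0,-0.0509]
    - [0,0,-0.0726]
    - [0,0,-0.0726]
    - [0,0,-0.0726]
    - [0,0,-0.0726]
    - [0,0,-0.0726]
    - [0,0,-0.0726]
  grip: [30,30,30,30,30,30,30,30]

```text
t: 22.9
eef_pos: [480.4, -230.9, 95.1]
orientation: [[0.983, 0.185, -0.0], [0.185, -0.983, 0.0], [-0.0, -0.0, -1.0]]
contact_force: [0.2, 0.5, -1.2]
gripper_width: 0.42
grip_force: 30.0
```

```bash
python3 -c "
from h import *
im,cm,o=snap('w9');go(480.5,-233,10.8)
print(rect(mask(im,'red'),cm,o['eef_pos'][2]+10.5,(200,100,360,340)))
im[:]=np.clip(im*1.5,0,255)
cv2.imwrite('pics/w9c.png',cv2.resize(im[80:320,140:460],None,fx=2.5,fy=2.5,interpolation=cv2.INTER_CUBIC))"
```

```text
pos [ 480.8 -231.    95.5] yaw 10.67 tool xy [-0.7  1.9] rz -0.002
[ 477.2 -231.    10.6   50.8   40.4]
```

View pics/w9c.png

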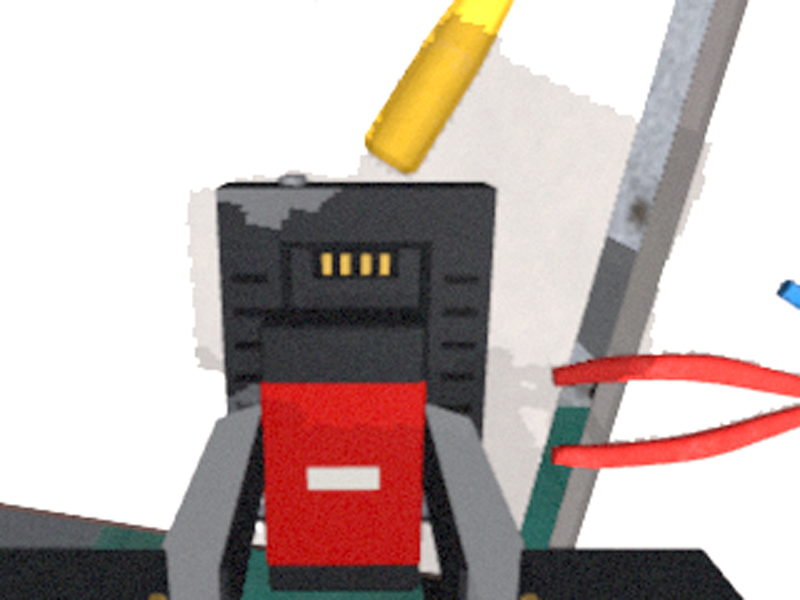

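w9c shows the charger's bay mouth from x=284 to 431, its top edge at row 242 and the gold contacts at (356,264), with the red pack held at (343,470).

```bash
python3 -c "
from h import *
im,cm=load('w9')
e=cast(cm,[[140+284/2.5,80+243/2.5],[140+431/2.5,80+243/2.5],[140+220/2.5,80+187/2.5],[140+495/2.5,80+187/2.5]],24)
print(e.round(1)); u=np.array([np.cos(.187),np.sin(.187)])
print((e[:2,:2].mean(0)-40.5*u).round(1),(e[2:,:2].mean(0)-61*u).round(1))
"
```

```text
[[ 517.2 -203.4   24. ]
 [ 526.4 -252.5   24. ]
 [ 531.8 -179.4   24. ]
 [ 548.7 -269.3   24. ]]
[ 482.  -235.5] [ 480.3 -235.7]
```

To row units: 48 mm / 800 = 0.06, 46 mm / 800 = 0.0575.

Emit:
arm_command:
  xyz:
    - [-0.0006,0.005,0.0063]
    - [-0.0006,0.005,0.0188]
    - [-0.0006,0.005,0.0375]
    - [-0.0006,0.005,0.05]
    - [-0.0006,0.005,0.0575]
    - [-0.0006,0.005,0.06]
    - [-0.0006,0.005,0.06]
    - [-0.0006,0.005,0.06]
  dr:
    - [0,0,0]
    - [0,0,0]
    - [0,0,0]
    - [0,0,0]
    - [0,0,0]
    - [0,0,0]
    - [0,0,0]
    - [0,0,0]
  grip: [30,30,30,30,30,30,30,30]

```text
t: 23.75
eef_pos: [480.8, -235.3, 46.8]
orientation: [[0.983, 0.185, 0.001], [0.185, -0.983, -0.0], [0.0, 0.0, -1.0]]
contact_force: [0.2, -0.2, -0.4]
gripper_width: 0.422
grip_force: 30.0
```

```bash
python3 -c "
from h import *
im,cm,o=snap('w10');go(481.0,-235,10.8)
print(rect(mask(im,'red'),cm,o['eef_pos'][2]+10.5,(200,100,360,340)))
im[:]=np.clip(im*1.5,0,255)
cv2.imwrite('pics/w10c.png',cv2.resize(im[80:320,140:460],None,fx=2.5,fy=2.5,interpolation=cv2.INTER_CUBIC))"
```

```text
pos [ 480.8 -235.3   46.9] yaw 10.64 tool xy [ 0.2 -0.3] rz -0.003
[ 477.5 -235.4   10.7   50.8   40.4]
```

View pics/w10c.png

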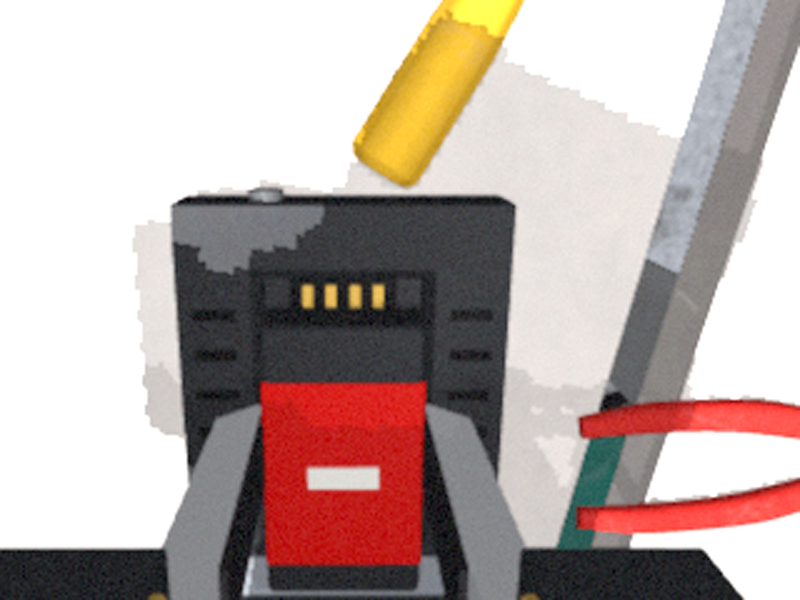

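w10c shows the pack (columns 262–426) centred on the bay mouth (255–437) and contacts (343), so I can insert.

To row units: 14 mm / 800 = 0.0175, 13 mm / 800 = 0.0163.

Emit:
arm_command:
  xyz:
    - [0,0,0.0038]
    - [0,0,0.0075]
    - [0,0,0.0113]
    - [0,0,0.0138]
    - [0,0,0.0163]
    - [0,0,0.0175]
    - [0,0,0.0175]
    - [0,0,0.0175]
  dr:
    - [0,0,0]
    - [0,0,0]
    - [0,0,0]
    - [0,0,0]
    - [0,0,0]
    - [0,0,0]
    - [0,0,0]
    - [0,0,0]
  grip: [30,30,30,30,30,30,30,30]

```text
t: 24.6
eef_pos: [480.6, -235.2, 32.4]
orientation: [[0.983, 0.185, 0.0], [0.185, -0.983, 0.0], [0.0, -0.0, -1.0]]
contact_force: [-1.2, -0.7, -1.6]
gripper_width: 0.42
grip_force: 30.0
```

To row units: 3.5 mm / 800 = 0.0044, 3 mm / 800 = 0.0038.

Emit:
arm_command:
  xyz:
    - [0,0,0.0013]
    - [0,0,0.0025]
    - [0,0,0.0038]
    - [0,0,0.0044]
    - [0,0,0.0044]
    - [0,0,0.0044]
    - [0,0,0.0044]
    - [0,0,0.0044]
  dr:
    - [0,0,0]
    - [0,0,0]
    - [0,0,0]
    - [0,0,0]
    - [0,0,0]
    - [0,0,0]
    - [0,0,0]
    - [0,0,0]
  grip: [30,30,30,30,30,30,30,30]

```text
t: 25.4
eef_pos: [480.6, -235.2, 29.5]
orientation: [[0.983, 0.185, 0.0], [0.185, -0.983, -0.0], [0.0, 0.0, -1.0]]
contact_force: [-4.5, 2.4, 13.1]
gripper_width: 0.426
grip_force: 30.0
```

To row units: -110 mm / 800 = -0.1375, -80 mm / 800 = -0.1.

Emit:
arm_command:
  xyz:
    - [0,0,0]
    - [0,0,0]
    - [0,0,0]
    - [0,0,0]
    - [0,0,-0.0125]
    - [0,0,-0.05]
    - [0,0,-0.1]
    - [0,0,-0.1375]
  dr:
    - [0,0,0]
    - [0,0,0]
    - [0,0,0]
    - [0,0,0]
    - [0,0,0]
    - [0,0,0]
    - [0,0,0]
    - [0,0,0]
  grip: [42,48,60,65,65,65,65,65]

```text
t: 26.2
eef_pos: [480.8, -235.2, 141.6]
orientation: [[0.983, 0.185, 0.001], [0.185, -0.983, -0.0], [0.001, 0.0, -1.0]]
contact_force: [-1.0, -0.8, -0.2]
gripper_width: 0.693
grip_force: 0.0
```

```bash
python3 -c "
from h import *
im,cm,o=snap('w11');go(485.1,411.6,-3.7)
print(rect(mask(im,'red'),cm,40,(180,60,345,330)))"
```

```text
pos [ 482.9 -236.   145.9] yaw 10.64 tool xy [ 121.8 -636. ] rz 0.25
[ 476.9 -235.5   11.    51.2   40.6]
```

To row units: -350 mm / 800 = -0.4375, -308 mm / 800 = -0.385, 0.25 rad / 1.5708 = 0.1592.

Emit:
arm_command:
  xyz:
    - [0.01,-0.0538,0]
    - [0.02,-0.1075,0]
    - [0.0313,-0.1625,0]
    - [0.0413,-0.2188,0]
    - [0.0525,-0.275,0]
    - [0.0625,-0.33,0]
    - [0.0725,-0.385,0]
    - [0.0838,-0.4375,0]
  dr:
    - [0,0,0.0191]
    - [0,0,0.0382]
    - [0,0,0.0573]
    - [0,0,0.0764]
    - [0,0,0.0955]
    - [0,0,0.1146]
    - [0,0,0.1337]
    - [0,0,0.1592]
  grip: [65,65,65,65,65,65,65,65]

```text
t: 27.05
eef_pos: [481.4, 123.1, 139.6]
orientation: [[0.998, -0.065, 0.001], [-0.065, -0.998, 0.0], [0.001, -0.0, -1.0]]
contact_force: [1.0, -0.2, 0.2]
gripper_width: 0.69
grip_force: 0.0
```

```bash
python3 -c "
from h import *
go(485.1,411.6,-3.7)"
```

```text
pos [481.4 123.1 139.6] yaw -3.74 tool xy [ -15.1 -288.1] rz -0.001
```

To row units: -288 mm / 800 = -0.36, -270 mm / 800 = -0.3375.

Emit:
arm_command:
  xyz:
    - [-0.0025,-0.0563,0]
    - [-0.005,-0.1125,0]
    - [-0.0088,-0.1688,0]
    - [-0.0113,-0.225,0]
    - [-0.015,-0.2813,0]
    - [-0.0188,-0.3375,0]
    - [-0.0188,-0.36,0.025]
    - [-0.0188,-0.36,0.05]
  dr:
    - [0,0,0]
    - [0,0,0]
    - [0,0,0]
    - [0,0,0]
    - [0,0,0]
    - [0,0,0]
    - [0,0,0]
    - [0,0,0]
  grip: [65,65,65,65,65,65,65,65]

```text
t: 27.85
eef_pos: [484.4, 413.4, 99.1]
orientation: [[0.998, -0.061, 0.001], [-0.061, -0.998, 0.002], [0.0, -0.002, -1.0]]
contact_force: [0.2, -1.4, -0.6]
gripper_width: 0.692
grip_force: 0.0
```

```bash
python3 -c "
from h import *
im,cm,o=snap('w12')
print(rect(mask(im,'blue'),cm,29,(180,60,380,330)));go(485.1,411.6,-3.7)"
```

```text
[482.2 412.4  -3.4  50.7  40.7]
pos [483.5 410.2  95.4] yaw -3.55 tool xy [ 1.5 -1.5] rz 0.003
```

To row units: 76 mm / 800 = 0.095, 1.5 mm / 800 = 0.0019.

Emit:
arm_command:
  xyz:
    - [0.0019,-0.0021,0.0125]
    - [0.0019,-0.0021,0.0375]
    - [0.0019,-0.0021,0.0625]
    - [0.0019,-0.0021,0.0813]
    - [0.0019,-0.0021,0.09]
    - [0.0019,-0.0021,0.095]
    - [0.0019,-0.0021,0.095]
    - [0.0019,-0.0021,0.095]
  dr:
    - [0,0,0]
    - [0,0,0]
    - [0,0,0]
    - [0,0,0]
    - [0,0,0]
    - [0,0,0]
    - [0,0,0]
    - [0,0,0]
  grip: [65,65,65,65,65,65,65,65]

```text
t: 28.7
eef_pos: [487.2, 411.4, 23.7]
orientation: [[0.998, -0.064, 0.001], [-0.064, -0.998, 0.001], [0.001, -0.001, -1.0]]
contact_force: [-0.4, 0.1, -0.6]
gripper_width: 0.69
grip_force: 0.0
```

Emit:
arm_command:
  xyz:
    - [0,0,0]
    - [0,0,0]
    - [0,0,0]
    - [0,0,0]
    - [0,0,0]
    - [0,0,0]
    - [0,0,0]
    - [0,0,0]
  dr:
    - [0,0,0]
    - [0,0,0]
    - [0,0,0]
    - [0,0,0]
    - [0,0,0]
    - [0,0,0]
    - [0,0,0]
    - [0,0,0]
  grip: [55,45,30,30,30,30,30,30]

```text
t: 29.5
eef_pos: [487.0, 411.2, 23.2]
orientation: [[0.998, -0.064, 0.0], [-0.064, -0.998, 0.0], [0.0, -0.0, -1.0]]
contact_force: [0.6, -0.5, 6.1]
gripper_width: 0.42
grip_force: 30.0
```

The grip is shallow, with only about 6 mm of overlap, so I'll regrip 5.5 mm lower.

To row units: 5.5 mm / 800 = 0.0069, 4 mm / 800 = 0.005.

Emit:
arm_command:
  xyz:
    - [0,0,0]
    - [0,0,0]
    - [-0.0019,0,0.0025]
    - [-0.0019,0,0.005]
    - [-0.0019,0,0.0069]
    - [-0.0019,0,0.0069]
    - [-0.0019,0,0.0069]
    - [-0.0019,0,0.0069]
  dr:
    - [0,0,0]
    - [0,0,0]
    - [0,0,0]
    - [0,0,0]
    - [0,0,0]
    - [0,0,0]
    - [0,0,0]
    - [0,0,0]
  grip: [45,52,52,52,52,45,30,30]

```text
t: 30.3
eef_pos: [485.4, 411.2, 17.4]
orientation: [[0.998, -0.064, -0.0], [-0.064, -0.998, 0.0], [-0.0, -0.0, -1.0]]
contact_force: [0.1, 0.1, -0.9]
gripper_width: 0.419
grip_force: 30.0
```

To row units: -60 mm / 800 = -0.075, -35 mm / 800 = -0.0438.

Emit:
arm_command:
  xyz:
    - [0,0,0]
    - [0,0,0]
    - [0,0,0]
    - [0,0,0]
    - [0,0,-0.0063]
    - [0,0,-0.0188]
    - [0,0,-0.0438]
    - [0,0,-0.075]
  dr:
    - [0,0,0]
    - [0,0,0]
    - [0,0,0]
    - [0,0,0]
    - [0,0,0]
    - [0,0,0]
    - [0,0,0]
    - [0,0,0]
  grip: [30,30,30,30,30,30,30,30]

```text
t: 31.1
eef_pos: [485.0, 411.0, 78.2]
orientation: [[0.998, -0.064, -0.001], [-0.064, -0.998, -0.0], [-0.001, 0.001, -1.0]]
contact_force: [-0.7, 0.1, -1.7]
gripper_width: 0.422
grip_force: 30.0
```

```bash
python3 -c "
from h import *
im,cm,o=snap('w13')
print(rect(mask(im,'blue'),cm,o['eef_pos'][2]+8.6,(180,60,380,330)));go(502,100,-1.6)"
```

```text
[480.4 412.2  -3.7  52.2  41.1]
pos [486.6 412.7  82.9] yaw -3.68 tool xy [ 35.4 311.1] rz -0.036
```

To row units: 311 mm / 800 = 0.3888, 265 mm / 800 = 0.3313, -0.036 rad / 1.5708 = -0.0229.

Emit:
arm_command:
  xyz:
    - [0,0,-0.0375]
    - [0.005,0.05,-0.0688]
    - [0.0113,0.1063,-0.0688]
    - [0.0175,0.1625,-0.0688]
    - [0.0238,0.2188,-0.0688]
    - [0.0313,0.275,-0.0688]
    - [0.0375,0.3313,-0.0688]
    - [0.0438,0.3888,-0.0688]
  dr:
    - [0,0,0]
    - [0,0,0]
    - [0,0,0]
    - [0,0,-0.0064]
    - [0,0,-0.0127]
    - [0,0,-0.0229]
    - [0,0,-0.0229]
    - [0,0,-0.0229]
  grip: [30,30,30,30,30,30,30,30]

```text
t: 31.95
eef_pos: [500.4, 97.0, 133.4]
orientation: [[1.0, -0.028, 0.001], [-0.028, -1.0, 0.0], [0.001, -0.0, -1.0]]
contact_force: [0.9, -0.2, -1.3]
gripper_width: 0.424
grip_force: 30.0
```

To row units: 40 mm / 800 = 0.05, 30 mm / 800 = 0.0375.

Emit:
arm_command:
  xyz:
    - [0,0,0]
    - [0,0,0.0188]
    - [0,0,0.0375]
    - [0,0,0.05]
    - [0,0,0.05]
    - [0,0,0.05]
    - [0,0,0.05]
    - [0,0,0.05]
  dr:
    - [0,0,0]
    - [0,0,0]
    - [0,0,0]
    - [0,0,0]
    - [0,0,0]
    - [0,0,0]
    - [0,0,0]
    - [0,0,0]
  grip: [30,30,30,30,30,30,30,30]

```text
t: 32.75
eef_pos: [500.7, 98.8, 93.1]
orientation: [[1.0, -0.028, 0.001], [-0.028, -1.0, 0.0], [0.001, -0.0, -1.0]]
contact_force: [-0.3, 0.3, -0.8]
gripper_width: 0.424
grip_force: 30.0
```

```bash
python3 -c "
from h import *
im,cm,o=snap('w14')
print(rect(mask(im,'blue'),cm,o['eef_pos'][2]+11.6,(180,60,380,330)));go(502,100,-1.6)
cv2.imwrite('pics/w14c.png',cv2.resize(im[80:320,140:460],None,fx=2.5,fy=2.5,interpolation=cv2.INTER_CUBIC))"
```

```text
[497.6  99.7  -1.6  51.2  40.3]
pos [500.7  98.8  92.9] yaw -1.62 tool xy [ 1.3 -1.3] rz -0.0
```

View pics/w14c.png

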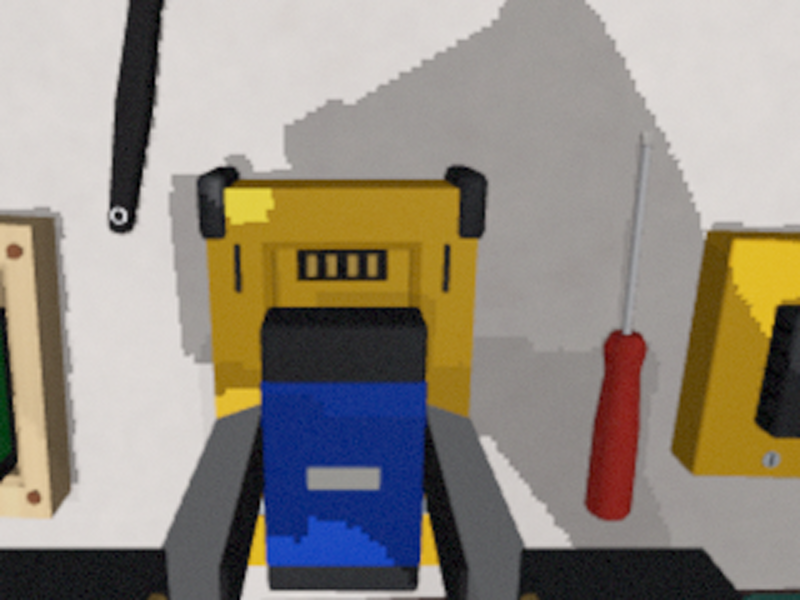

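w14c shows the tester bay mouth at 264–421 with contacts centred at 342, and the pack at 262–426. They are well aligned laterally.

```bash
python3 -c "
from h import *
im,cm=load('w14')
e=cast(cm,[[140+264/2.5,80+243/2.5],[140+421/2.5,80+243/2.5],[140+239/2.5,80+183/2.5],[140+449/2.5,80+183/2.5]],34)
u=np.array([np.cos(.028),-np.sin(.028)])
print(e.round(1),(e[:2,:2].mean(0)-40.5*u).round(1),(e[2:,:2].mean(0)-60*u).round(1))
"
```

```text
[[544.8 123.8  34. ]
 [543.3  73.   34. ]
 [564.1 130.6  34. ]
 [562.2  64.2  34. ]] [503.6  99.5] [503.2  99. ]
```

To row units: 42 mm / 800 = 0.0525, 40 mm / 800 = 0.05.

Emit:
arm_command:
  xyz:
    - [0.0025,-0.0004,0.0063]
    - [0.0025,-0.0004,0.0188]
    - [0.0025,-0.0004,0.0338]
    - [0.0025,-0.0004,0.0438]
    - [0.0025,-0.0004,0.05]
    - [0.0025,-0.0004,0.0525]
    - [0.0025,-0.0004,0.0525]
    - [0.0025,-0.0004,0.0525]
  dr:
    - [0,0,0]
    - [0,0,0]
    - [0,0,0]
    - [0,0,0]
    - [0,0,0]
    - [0,0,0]
    - [0,0,0]
    - [0,0,0]
  grip: [30,30,30,30,30,30,30,30]

```text
t: 33.6
eef_pos: [502.5, 99.0, 50.7]
orientation: [[1.0, -0.028, 0.0], [-0.028, -1.0, 0.0], [0.0, -0.0, -1.0]]
contact_force: [0.5, -0.4, -1.3]
gripper_width: 0.422
grip_force: 30.0
```

To row units: 9.5 mm / 800 = 0.0119, 8 mm / 800 = 0.01.

Emit:
arm_command:
  xyz:
    - [0,0,0.0025]
    - [0,0,0.005]
    - [0,0,0.0075]
    - [0,0,0.01]
    - [0,0,0.0119]
    - [0,0,0.0119]
    - [0,0,0.0119]
    - [0,0,0.0119]
  dr:
    - [0,0,0]
    - [0,0,0]
    - [0,0,0]
    - [0,0,0]
    - [0,0,0]
    - [0,0,0]
    - [0,0,0]
    - [0,0,0]
  grip: [30,30,30,30,30,30,30,30]

```text
t: 34.4
eef_pos: [502.4, 98.9, 41.0]
orientation: [[1.0, -0.028, 0.0], [-0.028, -1.0, 0.0], [0.0, -0.0, -1.0]]
contact_force: [0.6, 0.2, -1.7]
gripper_width: 0.424
grip_force: 30.0
```

To row units: 3.3 mm / 800 = 0.0041, 3 mm / 800 = 0.0038.

Emit:
arm_command:
  xyz:
    - [0,0,0.0013]
    - [0,0,0.0025]
    - [0,0,0.0038]
    - [0,0,0.0041]
    - [0,0,0.0041]
    - [0,0,0.0041]
    - [0,0,0.0041]
    - [0,0,0.0041]
  dr:
    - [0,0,0]
    - [0,0,0]
    - [0,0,0]
    - [0,0,0]
    - [0,0,0]
    - [0,0,0]
    - [0,0,0]
    - [0,0,0]
  grip: [30,30,30,30,30,30,30,30]

```text
t: 35.2
eef_pos: [502.4, 98.8, 38.3]
orientation: [[1.0, -0.028, 0.0], [-0.028, -1.0, -0.0], [0.0, 0.0, -1.0]]
contact_force: [-4.7, -0.5, 14.7]
gripper_width: 0.422
grip_force: 30.0
```

To row units: -100 mm / 800 = -0.125, -80 mm / 800 = -0.1.

Emit:
arm_command:
  xyz:
    - [0,0,0]
    - [0,0,0]
    - [0,0,0]
    - [0,0,0]
    - [0,0,-0.0125]
    - [0,0,-0.05]
    - [0,0,-0.1]
    - [0,0,-0.125]
  dr:
    - [0,0,0]
    - [0,0,0]
    - [0,0,0]
    - [0,0,0]
    - [0,0,0]
    - [0,0,0]
    - [0,0,0]
    - [0,0,0]
  grip: [42,48,60,60,60,60,60,60]

```text
t: 36.0
eef_pos: [503.3, 99.3, 141.1]
orientation: [[1.0, -0.028, 0.003], [-0.028, -1.0, 0.001], [0.003, -0.001, -1.0]]
contact_force: [-0.2, 0.4, -0.5]
gripper_width: 0.641
grip_force: 0.0
```

```bash
python3 -c "
from h import *
im,cm,o=snap('w15');go(493.4,-62.7,-3.5)
print(rect(mask(im,'blue'),cm,50,(180,60,380,330)))"
```

```text
pos [504.4  99.6 143.2] yaw -1.62 tool xy [ -6.4 162.5] rz 0.033
[499.2  99.6  -1.6  50.4  39.3]
```

Blue is seated, with its origin at about (502.2, 99.5). The cover is next.

To row units: 162 mm / 800 = 0.2025, 120 mm / 800 = 0.15, 0.033 rad / 1.5708 = 0.021.

Emit:
arm_command:
  xyz:
    - [-0.0025,0.05,0]
    - [-0.0038,0.1,0]
    - [-0.0063,0.15,0]
    - [-0.0075,0.2025,0]
    - [-0.0075,0.2025,0.025]
    - [-0.0075,0.2025,0.0563]
    - [-0.0075,0.2025,0.0688]
    - [-0.0075,0.2025,0.0688]
  dr:
    - [0,0,0]
    - [0,0,0.021]
    - [0,0,0.021]
    - [0,0,0.021]
    - [0,0,0.021]
    - [0,0,0.021]
    - [0,0,0.021]
    - [0,0,0.021]
  grip: [60,60,60,60,60,60,60,60]

```text
t: 36.85
eef_pos: [491.0, -62.6, 81.9]
orientation: [[0.998, -0.061, -0.002], [-0.061, -0.998, 0.0], [-0.002, -0.0, -1.0]]
contact_force: [0.8, -0.4, 0.3]
gripper_width: 0.635
grip_force: 0.0
```

```bash
python3 -c "
from h import *
im,cm,o=snap('w16');go(493.4,-62.7,-3.5)
print(rect(mask(im,'yellow'),cm,21,(190,60,370,330),15))
g=cv2.cvtColor(im,cv2.COLOR_BGR2HSV)[...,2]
cv2.imwrite('pics/w16c.png',cv2.resize(im[80:320,140:460],None,fx=2.5,fy=2.5,interpolation=cv2.INTER_CUBIC))"
```

```text
pos [491.6 -62.6  82.8] yaw -3.48 tool xy [1.8 0. ] rz 0.0
[495.3 -60.4  -3.3  90.8  55. ]
```

View pics/w16c.png

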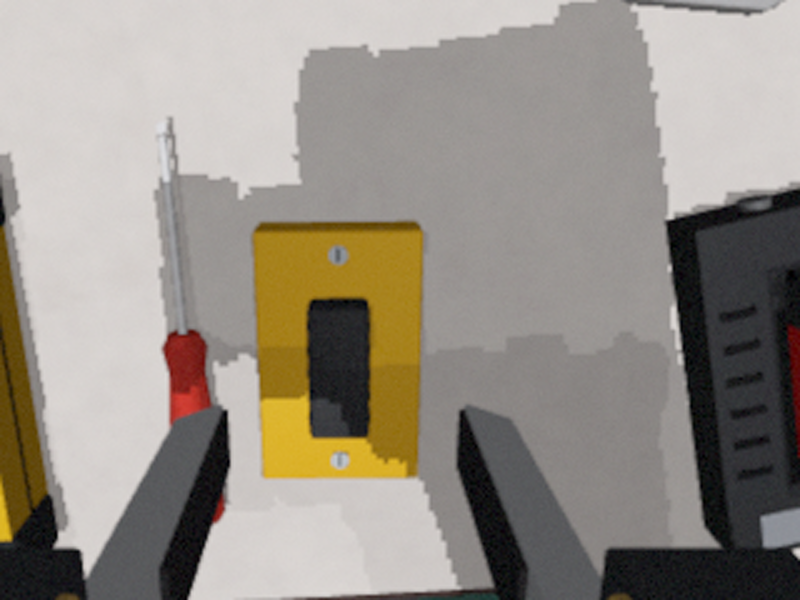

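w16c shows the cover at crop (338,350), with the screwdriver handle close on the left at (207,365). I'll narrow the opening to 40 mm.

To row units: 58 mm / 800 = 0.0725, 2.3 mm / 800 = 0.0029.

Emit:
arm_command:
  xyz:
    - [0.0029,-0.0021,0]
    - [0.0029,-0.0021,0.0125]
    - [0.0029,-0.0021,0.0313]
    - [0.0029,-0.0021,0.05]
    - [0.0029,-0.0021,0.0625]
    - [0.0029,-0.0021,0.0713]
    - [0.0029,-0.0021,0.0725]
    - [0.0029,-0.0021,0.0725]
  dr:
    - [0,0,0]
    - [0,0,0]
    - [0,0,0]
    - [0,0,0]
    - [0,0,0]
    - [0,0,0]
    - [0,0,0]
    - [0,0,0]
  grip: [40,40,40,40,40,40,40,40]

```text
t: 37.7
eef_pos: [494.3, -61.3, 24.7]
orientation: [[0.998, -0.061, 0.0], [-0.061, -0.998, 0.0], [0.0, -0.0, -1.0]]
contact_force: [-0.5, -0.1, 0.3]
gripper_width: 0.427
grip_force: 0.0
```

Emit:
arm_command:
  xyz:
    - [0,0,0]
    - [0,0,0]
    - [0,0,0]
    - [0,0,0]
    - [0,0,0]
    - [0,0,0]
    - [0,0,0]
    - [0,0,0]
  dr:
    - [0,0,0]
    - [0,0,0]
    - [0,0,0]
    - [0,0,0]
    - [0,0,0]
    - [0,0,0]
    - [0,0,0]
    - [0,0,0]
  grip: [30,20,10,10,10,10,10,10]

```text
t: 38.5
eef_pos: [494.4, -61.4, 25.0]
orientation: [[0.998, -0.061, 0.001], [-0.061, -0.998, -0.0], [0.001, 0.0, -1.0]]
contact_force: [-1.4, -1.0, 6.8]
gripper_width: 0.21
grip_force: 30.0
```

To row units: -95 mm / 800 = -0.1188, -65 mm / 800 = -0.0813.

Emit:
arm_command:
  xyz:
    - [0,0,-0.0063]
    - [0,0,-0.0188]
    - [0,0,-0.0438]
    - [0,0,-0.0813]
    - [0,0,-0.1188]
    - [0,0,-0.1188]
    - [0,0,-0.1188]
    - [0,0,-0.1188]
  dr:
    - [0,0,0]
    - [0,0,0]
    - [0,0,0]
    - [0,0,0]
    - [0,0,0]
    - [0,0,0]
    - [0,0,0]
    - [0,0,0]
  grip: [10,10,10,10,10,10,10,10]

```text
t: 39.3
eef_pos: [493.6, -61.4, 119.1]
orientation: [[0.998, -0.061, -0.001], [-0.061, -0.998, 0.0], [-0.001, -0.0, -1.0]]
contact_force: [0.6, 0.5, -0.0]
gripper_width: 0.214
grip_force: 30.0
```

```bash
python3 -c "
from h import *
im,cm,o=snap('w17');go(502.5,99.2,-1.6)
print(rect(mask(im,'yellow'),cm,o['eef_pos'][2]-24.4+21,(190,60,370,400),15))"
```

```text
pos [493.5 -61.3 118.9] yaw -3.51 tool xy [  -0.8 -160.8] rz -0.033
[514.7 -61.6  86.5  54.7  53. ]
```

To row units: -161 mm / 800 = -0.2013, -135 mm / 800 = -0.1688, -0.033 rad / 1.5708 = -0.021.

Emit:
arm_command:
  xyz:
    - [0,-0.0313,0]
    - [0,-0.0625,0]
    - [0,-0.1,0]
    - [0,-0.1375,0]
    - [0,-0.1688,0]
    - [-0.0004,-0.2013,0]
    - [-0.0004,-0.2013,0.0125]
    - [-0.0004,-0.2013,0.025]
  dr:
    - [0,0,0]
    - [0,0,0]
    - [0,0,-0.021]
    - [0,0,-0.021]
    - [0,0,-0.021]
    - [0,0,-0.021]
    - [0,0,-0.021]
    - [0,0,-0.021]
  grip: [10,10,10,10,10,10,10,10]

```text
t: 40.15
eef_pos: [503.3, 99.5, 98.4]
orientation: [[1.0, -0.027, -0.001], [-0.027, -1.0, -0.0], [-0.001, 0.0, -1.0]]
contact_force: [0.1, -0.1, -0.4]
gripper_width: 0.207
grip_force: 30.0
```

```bash
python3 -c "
from h import *
import time
im,cm,o=snap('w18');go(503,99.1,-1.6)
cv2.imwrite('pics/w18c.png',cv2.resize(im[80:320,140:460],None,fx=2.5,fy=2.5,interpolation=cv2.INTER_CUBIC))"
```

```text
pos [502.4  98.5  96.8] yaw -1.62 tool xy [ 0.6 -0.7] rz -0.0
```

View pics/w18c.png

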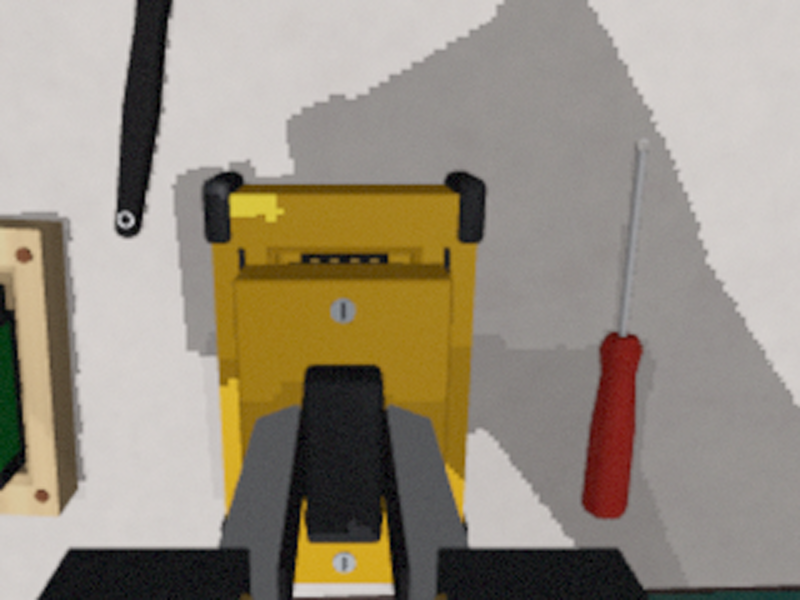

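w18c shows the held cover at columns 235–449 with its front top edge at row 279, and the ribs at 241 and 447.

```bash
python3 -c "
from h import *
im,cm=load('w18'); u=np.array([np.cos(.028),-np.sin(.028)])
f=lambda a,z:cast(cm,[[140+x/2.5,80+y/2.5] for x,y in a],z)[:,:2]
print('cover',(f([(237,279),(449,279)],92.9).mean(0)-45*u).round(1), f([(237,279),(449,279)],92.9).round(1))
print('ribs',f([(241,258),(447,258)],35).round(1), 'edge',(f([(242,188),(449,188)],34).mean(0)-60*u).round(1))
"
```

```text
cover [501.7 100.2] [[547.5 125.9]
 [546.   72. ]]
ribs [[541.6 132.8]
 [539.7  64.6]] edge [503.5  99.3]
```

To row units: 32 mm / 800 = 0.04, 28 mm / 800 = 0.035.

Emit:
arm_command:
  xyz:
    - [0.0013,-0.0003,0]
    - [0.0013,-0.0003,0.0063]
    - [0.0013,-0.0003,0.0125]
    - [0.0013,-0.0003,0.02]
    - [0.0013,-0.0003,0.0275]
    - [0.0013,-0.0003,0.035]
    - [0.0013,-0.0003,0.04]
    - [0.0013,-0.0003,0.04]
  dr:
    - [0,0,0]
    - [0,0,0]
    - [0,0,0]
    - [0,0,0]
    - [0,0,0]
    - [0,0,0]
    - [0,0,0]
    - [0,0,0]
  grip: [10,10,10,10,10,10,10,10]

```text
t: 41.0
eef_pos: [504.4, 99.5, 67.0]
orientation: [[1.0, -0.028, -0.001], [-0.028, -1.0, -0.0], [-0.001, 0.0, -1.0]]
contact_force: [0.4, 0.5, -0.9]
gripper_width: 0.207
grip_force: 30.0
```

To row units: 4 mm / 800 = 0.005, 3 mm / 800 = 0.0038.

Emit:
arm_command:
  xyz:
    - [0,0,0.0013]
    - [0,0,0.0025]
    - [0,0,0.0038]
    - [0,0,0.005]
    - [0,0,0.005]
    - [0,0,0.005]
    - [0,0,0.005]
    - [0,0,0.005]
  dr:
    - [0,0,0]
    - [0,0,0]
    - [0,0,0]
    - [0,0,0]
    - [0,0,0]
    - [0,0,0]
    - [0,0,0]
    - [0,0,0]
  grip: [10,10,10,10,10,10,10,10]

```text
t: 41.8
eef_pos: [504.8, 99.5, 63.7]
orientation: [[1.0, -0.028, 0.0], [-0.028, -1.0, 0.0], [0.0, -0.0, -1.0]]
contact_force: [-0.2, 0.2, -0.9]
gripper_width: 0.213
grip_force: 30.0
```

To row units: 5 mm / 800 = 0.0063, 4.7 mm / 800 = 0.0059.

Emit:
arm_command:
  xyz:
    - [-0.0013,0.0003,0.0013]
    - [-0.0013,0.0003,0.0025]
    - [-0.0013,0.0003,0.0038]
    - [-0.0013,0.0003,0.005]
    - [-0.0013,0.0003,0.0059]
    - [-0.0013,0.0003,0.0063]
    - [-0.0013,0.0003,0.0063]
    - [-0.0013,0.0003,0.0063]
  dr:
    - [0,0,0]
    - [0,0,0]
    - [0,0,0]
    - [0,0,0]
    - [0,0,0]
    - [0,0,0]
    - [0,0,0]
    - [0,0,0]
  grip: [10,10,10,10,10,10,10,10]

```text
t: 42.6
eef_pos: [503.7, 99.4, 59.0]
orientation: [[1.0, -0.028, 0.0], [-0.028, -1.0, -0.0], [0.0, 0.0, -1.0]]
contact_force: [-3.3, -0.6, 8.7]
gripper_width: 0.209
grip_force: 30.0
```

Contact at exactly z=59, so the cover is seated. Now release and rise.

Emit:
arm_command:
  xyz:
    - [0,0,0]
    - [0,0,0]
    - [0,0,0]
    - [0,0,0]
    - [0,0,-0.0125]
    - [0,0,-0.05]
    - [0,0,-0.1]
    - [0,0,-0.1375]
  dr:
    - [0,0,0]
    - [0,0,0]
    - [0,0,0]
    - [0,0,0]
    - [0,0,0]
    - [0,0,0]
    - [0,0,0]
    - [0,0,0]
  grip: [22,28,36,45,45,45,45,45]

```text
t: 43.4
eef_pos: [503.9, 99.7, 171.4]
orientation: [[1.0, -0.028, 0.001], [-0.028, -1.0, 0.001], [0.001, -0.001, -1.0]]
contact_force: [0.9, 0.1, 0.4]
gripper_width: 0.481
grip_force: 0.0
```

To row units: -90 mm / 800 = -0.1125, -60 mm / 800 = -0.075.

Emit:
arm_command:
  xyz:
    - [-0.0188,0,-0.0375]
    - [-0.05,0,-0.075]
    - [-0.075,0,-0.1125]
    - [-0.075,0,-0.1125]
    - [-0.075,0,-0.1125]
    - [-0.075,0,-0.1125]
    - [-0.075,0,-0.1125]
    - [-0.075,0,-0.1125]
  dr:
    - [0,0,0]
    - [0,0,0]
    - [0,0,0]
    - [0,0,0]
    - [0,0,0]
    - [0,0,0]
    - [0,0,0]
    - [0,0,0]
  grip: [45,45,45,45,45,45,45,45]

```text
t: 44.2
eef_pos: [443.7, 101.0, 257.9]
orientation: [[1.0, -0.028, -0.002], [-0.028, -1.0, 0.0], [-0.002, 0.0, -1.0]]
contact_force: [-0.4, 0.4, -0.9]
gripper_width: 0.479
grip_force: 0.0
```

```bash
python3 -c "
from h import *
im,cm,o=snap('w19')
print(o['eef_pos'].round(1),rect(mask(im,'green'),cm,38,(100,20,260,260)))
cv2.imwrite('pics/w19c.png',cv2.resize(im[:240,100:560],None,fx=1.7,fy=1.7,interpolation=cv2.INTER_CUBIC))"
```

```text
[443.7 101.  257.9] [494.1 239.8  -3.9  51.2  43.4]
```

View pics/w19c.png

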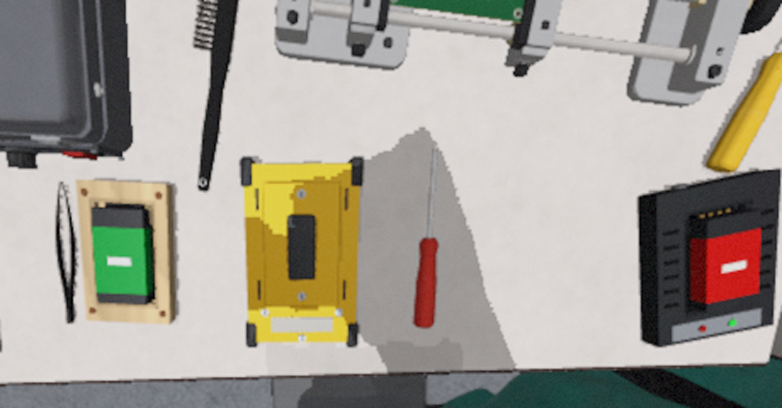

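w19c shows green in the storage bay (122,262), red in the charger (733,265), and the cover flat and centred between the ribs on the tester (301,245). I'll hand in now.

```bash
python3 -c "
from workcell import r
print(r.hand_in())"
```

```text
the job is handed in; nothing more can be done
None
```

I handed the job in at about 44 s: red is in the charger, green in the storage block and blue in the tester with the cover seated over it; nothing was dropped, but hand-in returned no verdict.

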